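# Pack a spice jar down its carrying tube

### The job

Pack the spice jar from the wire cradle for the camping kit: first stand it upright on the bare worktop and let go, then take it again by its red lid and set it, lid up, into the mouth of the metal tube so that it rests on the cork slider. Pull the wooden pusher out of the blue holder and with it press the jar down the tube until the slider is firmly home at the bottom; leave the pusher standing in the tube on the jar's lid, and do not disturb the other things on the worktop.

Things in the scene. Friction and masses are not known exactly. Their poses are not given: they have to be found in the camera images.
- jar: Clear spice jar with a red lid, 45 mm in diameter and 106 mm tall, 0.11 kg; the lid is its top 21 mm. Origin at the centre of its underside, z toward the lid. It starts lying in the wire cradle, lid end raised 25 degrees above level and pointing along the cradle's +y; free to grasp across its sides (closing along the cradle's x) anywhere above the wires.
- cradle: Fixed wire cradle on a dark wood base 60 x 116 x 12 mm, origin under the centre of the base. Two thin wires 26 mm apart carry the jar, whose underside centre lies at (0, -50, 46) mm in the cradle frame against a small steel stop, and whose axis runs along +y, rising 25 degrees.
- tube: Fixed upright metal tube, 167 mm tall, 51 mm inside diameter, 59 mm outside, flared over its top 14 mm to 59 mm inside at the rim, on a round dark wood foot 80 mm across. Origin at the centre of its underside, on the axis.
- tube_rim (a point): Centre of the tube's mouth, level with the rim, 167 mm above the worktop.
- slider (a joint): Cork slider, a snug disc inside the tube: travel in m, 0 at the top of its travel, growing downward to 0.105 when firmly home at the bottom. About 8 N pushes it; it stays where it is left and does not spring back.
- slider_top (a point): Centre of the slider's upper face, on which the jar stands: 125 mm above the worktop minus the slider joint value; 20 mm above the worktop when home.
- pusher: Loose round wooden pusher, 105 mm long, 0.09 kg, standing upright in the holder: flat foot 34 mm in diameter and 14 mm thick at the bottom, 20 mm shaft, and a grip 26 mm in diameter over its top 55 mm. Origin at the centre of the underside of its foot, z up to the grip.
- holder: Fixed blue ceramic pot, 52 mm tall, 60 mm outside diameter, inside about 48 mm wide, inner floor 8 mm above the worktop. Origin at the centre of its underside. The pusher stands loosely in it.
- tea_cup: Bystander: tea cup 99 x 125 x 64 mm, origin at the centre of its underside.
- candle: Bystander: candle in a glass, 76 mm in diameter, 90 mm tall, origin at the centre of its underside.
- saucer: Bystander: white saucer 148 mm across, 18 mm tall, origin at the centre of its underside.
- teaspoon: Bystander: steel teaspoon 132 mm long lying flat, origin at the centre of its underside.

How it is judged (in metres and radians):
On the way, in this order (a step that is already met when the one before it is completed fails the run):
1. the jar stands upright on the bare worktop, released (angle between jar's own z axis and vertical below 0.12 rad and height (world z) of jar below 0.006 m and contact force between the fingers and jar below 0.1 N and linear speed of jar below 0.02 m/s and horizontal distance between jar and tube above 0.05 m), for 0.2 s.
2. the jar stands in the tube on the slider, lid up, released (angle between jar's own z axis and vertical below 0.12 rad and horizontal distance between jar and tube below 0.007 m and z of jar in the frame of slider_top below 0.005 m and contact force between the fingers and jar below 0.1 N and linear speed of jar below 0.02 m/s), for 0.2 s.
3. the pusher presses on the jar (over 5 N) with the slider at the bottom of its travel (over 0.102) (contact force between pusher and jar above 5 N and value of joint slider above 0.102 m), for 0.05 s.
At the end, for the whole second after the job is handed in: Slider home (over 0.102 of 0.105 m); jar in the tube on the slider, lid up (axes within 7 mm and 0.12 rad, within 5 mm of the slider); pusher foot down in the tube on the lid (within 12 mm of the axis, 100 to 116 mm above the jar's underside, within 0.3 rad of vertical); all at rest (value of joint slider above 0.102 m and angle between jar's own z axis and vertical below 0.12 rad and horizontal distance between jar and tube below 0.007 m and z of jar in the frame of slider_top below 0.005 m and horizontal distance between pusher and tube below 0.012 m and angle between pusher's own z axis and vertical below 0.3 rad and z of pusher in the frame of jar between 0.1 and 0.116 m and linear speed of each of pusher, jar below 0.02 m/s); the robot touches nothing.
It fails at once if a bystander (tea cup, candle, saucer or teaspoon) is moved more than 30 mm (distance of any of tea_cup, candle, saucer, teaspoon from where it was at the start of the episode above 0.03 m).
It also fails if it takes over 64 s, if anything falls off the work surface, if the arm or the gripper's body presses on something with over 40 N, if the wrist force passes 120 N, or if a joint passes its speed limit or range.

### The arm

A 6-joint arm with a two-finger parallel gripper is mounted at the origin on a cart in front of the work surface, level with it; the furniture and walls round the work are solid. World frame = base frame: x ahead of the robot, y to its left, z up, the work surface at z = 0. Lengths are in mm, angles in rad, forces in N, time in s.
With the tool pointing down it reaches from about 350 to 775 mm from the base axis. Payload 7.3 kg.
Tool frame: the origin (TCP) lies on the centre line of the jaws, within the pads' length; the fingertips stand 17 mm ahead of it and the grasp point (between the pads) lies 2 mm behind it; z points along the fingers, y is the line along which they close (so a half turn about z gives the same grasp; the last joint's range is limited). The gripper opens to 92 mm and grips with 3 to 60 N. Pads are 19 mm wide; open, the fingers measure 130 mm over their backs; the gripper's body (75 mm by 190 mm) begins 47 mm behind the grasp point.
Start: joints at [1.141, 0.342, 1.524, -0, 1.275, -0.146], TCP at [146.987, 504.022, 243.741] pointing down, gripper open.
Joint ranges: [-2.53, 2.53], [-0.77, 2.02], [0.04, 2.7], [-1, 4.14], [0.28, 2.66], [-3.11, 3.11]. Speed limits (rad/s): [2.57, 2.57, 3.14, 3.14, 3.14, 3.14].

### API

Orientations are given as [roll, pitch, yaw] about the fixed x, y, z axes, in that order (R = Rz(yaw) Ry(pitch) Rx(roll)).
In Python, from plant import bot gives the robot as it stands. The module is installed in compiled form; this text tells all that it offers.
- The arm moves only by the shell command python3 -m pendant 'ROWS'. ROWS is JSON, a list of rows, each a list of 3 entries, a list of its own where there are three numbers: the shift along the world's x, y, z as a fraction of full scale, then the turn, a rotation vector about the world's x, y, z as a fraction of full scale, then the opening, from -1 (shut) to 1 (fully open), so that 0 is half open. In form: [[[tx, ty, tz], [rx, ry, rz], claw], ...]. A call has exactly 10 rows; each row shifts and turns the commanded pose from where the row before left it; what a row does not reach is not made up. Full scale, the value 1, is 30 mm for a shift and 0.12 rad for a turn. A row lasts 1/12 s, in which the tool goes at most 41.7 mm and 7.16 degrees, less where a joint would pass 70% of its speed; a pose out of reach is approached as far as the arm can. A call with a number of a shift or a turn outside -1 to 1 is refused whole. A call with a gripper value outside its range is refused whole. The fingers move at their own pace and stop on an object; the grip force is fixed at half the most. Time passes only in rows, so rows that do not move let the fingers close, or fill a call up. It gives the time, the measured TCP pose, the force, the opening and the grip force at its end, in the units of the state.
- bot.get_obs(): the state, without advancing time (a new reading comes with each control period).
- bot.capture(name): name is "scene" or "top"; returns the picture (384x512x3 uint8, blue, green, red); there is no depth.
- bot.camera_params(name): a dict with "fovy" (degrees; the focal length in pixels is half the picture's height over the tangent of half this angle, whatever the lens; pixels are square), "cx", "cy" (the principal point, pixels), "camera_from_world" (4x4, takes a point from world to camera coordinates). Camera axes: x right, y down, z forward; pixel columns grow to the right and rows downward; lengths in mm; the calibration is good to about 2 mm. A picture is of the moment at which its call begins. camera_params takes no time and is no camera call.
- bot.close_job(): hands the job in; it is judged then, once.
The state is a dict: "time": time; "joint_positions": joint angles; "dq": joint speeds; "tau": joint torques, N m; "tool_pos": TCP position; "tcp_rot": TCP orientation; "contact_force": force on the tool from outside, world axes, zero at the start; "moment": the same for the moment, N m; "grip_width": finger opening in mm; "finger_force": force on a finger pad.
Only numpy, scipy, OpenCV 4.12 (cv2) and the standard library are available. Lean on these libraries where they do the work, as an engineer would, in place of code of your own. Each camera call takes 0.05 s, during which the arm holds its last target. There are 200 camera calls.

## Working session

There is one attempt and no reset: what is moved stays moved. The work goes in short steps, Python scripts to look and compute and a shell command to move; the robot and the scene stay as the last step left them, time stands still between calls to the robot, and variables do not carry over. Pictures are saved under pics/ and viewed, at most 10 in all, crops included, and the job is handed in when it is done.

```bash
mkdir -p pics
cat > h.py <<'E'
import numpy as np, cv2
from plant import bot
def ray(n,u,v):
    p=bot.camera_params(n); M=np.array(p["camera_from_world"]); f=192/np.tan(np.radians(p["fovy"])/2)
    R=M[:3,:3]; c=-R.T@M[:3,3]; d=R.T@np.array([(u-p["cx"])/f,(v-p["cy"])/f,1]); return c,d
def onz(n,u,v,z):
    c,d=ray(n,u,v); return c+d*(z-c[2])/d[2]
def proj(n,P):
    p=bot.camera_params(n); M=np.array(p["camera_from_world"]); f=192/np.tan(np.radians(p["fovy"])/2)
    q=M[:3,:3]@np.array(P,float)+M[:3,3]; return np.array([f*q[0]/q[2]+p["cx"],f*q[1]/q[2]+p["cy"]])
E
python3 - <<'E'
from h import *
for n in("scene","top"):
    im=bot.capture(n); cv2.imwrite(f"pics/{n}0.png",im); print(n,bot.camera_params(n)["fovy"],ray(n,256,192))
print(bot.get_obs())
E
```

```text
scene 51.785382877354465 (array([ 111.78330362, -695.44555256,  820.54804227]), array([ 0.4870161 ,  0.54474549, -0.68275645]))
top 49.908639873792964 (array([ 364.05902132, -156.54806432, 1479.26506453]), array([ 0.18292532,  0.02531617, -0.98290372]))
{'time': 0.1, 'joint_positions': array([ 1.14105856e+00,  3.42638373e-01,  1.52491115e+00, -1.94250198e-05,
        1.27541120e+00, -1.46021126e-01]), 'dq': array([-0.00077848, -0.00101496, -0.00338928,  0.00137943, -0.00178463,
        0.00090588]), 'tau': array([ 1.56231221e-03, -4.31994867e+01, -2.44697142e+01,  7.19687738e-02,
        5.25408180e-02, -5.65272126e-05]), 'tool_pos': array([146.81249596, 503.70053794, 243.12567735]), 'tcp_rot': array([-3.14023645e+00, -1.80678474e-04,  2.85788155e+00]), 'contact_force': array([-1.05054195,  0.47735412, -0.09824387]), 'moment': array([-0.00455055, -0.0552875 ,  0.04816001]), 'finger_force': 0.0, 'grip_width': 91.90665864143412}
```

View pics/scene0.png

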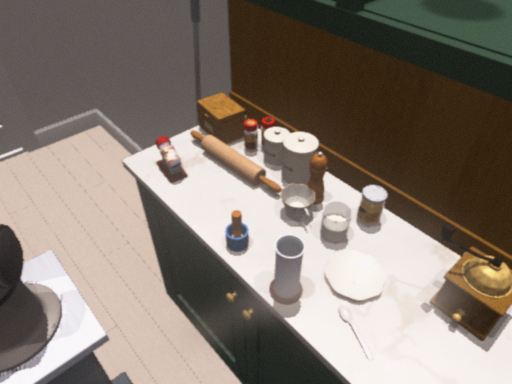

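View pics/top0.png

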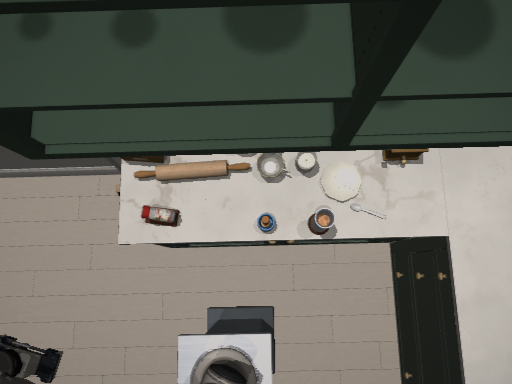

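The scene view shows the jar in its cradle at about (170,157), the holder at (237,235) and the tube from (289,243) down to (286,290). In the top view these are at (160,215), (266,222) and (321,220). Next I'll zoom in and measure.

Run:
```python
from h import *
s=cv2.imread("pics/scene0.png"); t=cv2.imread("pics/top0.png")
def crop(im,u,v,w,h,k): return cv2.resize(im[v:v+h,u:u+w],None,fx=k,fy=k,interpolation=cv2.INTER_CUBIC)
a=np.hstack([crop(t,130,195,66,50,6),crop(t,290,195,66,50,6)])
b=np.hstack([crop(s,145,130,66,50,6),crop(s,255,230,66,50,6)])
c=np.vstack([a,b]);cv2.imwrite("pics/z0.png",c)
for n,u,v,z in [("top",321.5,213,167),("scene",289,243,167),("top",321,223,0),("top",266,220,105),("scene",237,214,105),("top",266,222,52)]: print(n,z,onz(n,u,v,z).round(1))
```

```text
top 167 [ 534.3 -330.5  167. ]
scene 167 [ 525.  -339.2  167. ]
top 0 [ 520. -349.    0.]
top 105 [ 523.7 -152.5  105. ]
scene 105 [ 533.1 -153.3  105. ]
top 52 [ 522.9 -152.2   52. ]
```

View pics/z0.png

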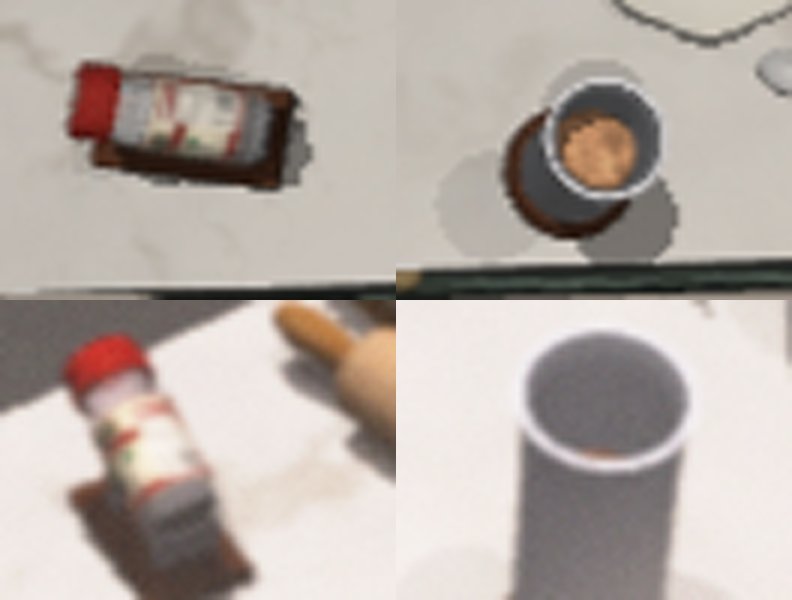

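The zoom shows the top-view lid at about (146,212), the rim ellipse centred at (325.3,217.7) in top and (290.3,246.7) in scene, and the cradle base under the jar. I'll triangulate these with masks.

```bash
cat >> h.py <<'E'
def tri(a,b):
    c1,d1=ray("top",*a); c2,d2=ray("scene",*b); d1/=np.linalg.norm(d1);d2/=np.linalg.norm(d2)
    s=np.linalg.lstsq(np.c_[d1,-d2],c2-c1,rcond=None)[0]; p,q=c1+s[0]*d1,c2+s[1]*d2
    return ((p+q)/2).round(1),round(float(np.linalg.norm(p-q)),1)
def blob(im,box,hs,smin,vmin,vmax):
    u,v,w,h=box; k=4; c=cv2.resize(im[v:v+h,u:u+w],None,fx=k,fy=k,interpolation=cv2.INTER_CUBIC)
    H=cv2.cvtColor(c,cv2.COLOR_BGR2HSV); hh=H[...,0].astype(int); lo,hi=hs
    m=((hh>=lo)&(hh<=hi)) if lo<=hi else ((hh>=lo)|(hh<=hi))
    m=(m&(H[...,1]>=smin)&(H[...,2]>=vmin)&(H[...,2]<=vmax)).astype(np.uint8)
    n,l,st,ce=cv2.connectedComponentsWithStats(m); i=1+np.argmax(st[1:,4]); m=(l==i).astype(np.uint8)
    cn=max(cv2.findContours(m,0,cv2.CHAIN_APPROX_NONE)[0],key=len)[:,0,:]
    f=lambda P:(np.asarray(P,float)+.5)/k-.5+[u,v]
    return f(ce[i]),f(cn),st[i,4]/k/k
E
python3 - <<'E'
from h import *
s=cv2.imread("pics/scene0.png"); t=cv2.imread("pics/top0.png")
def show(n,b):
    e=cv2.minAreaRect(b[1].astype(np.float32)); print(n,b[0].round(1),"rect",np.round(e[0],1),np.round(e[1],1),round(e[2],1)); return e
lt=blob(t,(130,195,30,40),(170,8),150,60,255); ls=blob(s,(150,130,30,30),(170,8),150,60,255)
show("lidT",lt);show("lidS",ls);print("lid",tri(lt[0],ls[0]))
print("rim",tri((325.3,217.7),(290.3,246.7)), onz("top",325.3,217.7,167),onz("scene",290.3,246.7,167))
ht=blob(t,(250,205,35,35),(95,125),100,30,255); hs=blob(s,(220,215,35,40),(95,125),100,30,255)
e=show("holdT",ht); show("holdS",hs); print("holder top@52",onz("top",*e[0],52))
gt=blob(t,(255,210,22,22),(0,25),80,40,255); gs=blob(s,(225,205,25,30),(0,25),80,40,255)
show("gripT",gt); show("gripS",gs); print("ptop scene extents",gs[1].min(0),gs[1].max(0)); print("pusher top",onz("top",*gt[0],112))
ca=blob(t,(135,200,50,40),(0,20),60,20,110); show("cradle",ca)
h=cv2.convexHull(ca[1].astype(np.float32)); ap=cv2.approxPolyDP(h,1.5,True)[:,0]
for p in ap: print(p.round(1),onz("top",*p,12).round(1))
E
```

```text
lidT [145.6 211.8] rect [145.4 212.1] [ 6.5 13.1] 9.8
lidS [161.7 139.6] rect [161.6 139.5] [ 6.5 12.4] 68.2
lid (array([564.4, 254.2,  98.1]), 3.2)
rim (array([ 521.4, -344. ,  161.4]), 4.5) [ 518.95801462 -341.8215121   167.        ] [ 519.96951035 -348.12090457  167.        ]
holdT [266.2 222.8] rect [265.8 222. ] [16.6 16.6] 45.0
holdS [236.4 235.4] rect [236.4 234. ] [20.7 10.8] 1.5
holder top@52 [ 522.94544311 -151.31252187   52.        ]
gripT [265.  221.1] rect [265.  221.1] [11.5  8.8] 90.0
gripS [236.3 221.4] rect [236.7 222.2] [24.7 10. ] 87.9
ptop scene extents [231.375 209.875] [242.125 234.375]
pusher top [ 519.33060036 -149.17106358  112.        ]
cradle [163.  219.4] rect [159.7 215.7] [36.6 16.8] 7.1
[178.6 211.4] [573.9 161.2  12. ]
[174.9 225.9] [521.9 173.9  12. ]
[146.1 222.4] [537.2 277.5  12. ]
[141.1 216.9] [557.5 296.2  12. ]
[161.9 207.6] [589.1 222.   12. ]
```

```bash
R='[[0.69,-0.45,-0.1],[0,0,-0.6],1]'; python3 -m pendant '[[[0.69,-0.45,-0.1],[0,0,-0.6],1],[[0.69,-0.45,-0.1],[0,0,-0.6],1],[[0.69,-0.45,-0.1],[0,0,-0.6],1],[[0.69,-0.45,-0.1],[0,0,-0.6],1],[[0.69,-0.45,-0.1],[0,0,-0.6],1],[[0.69,-0.45,-0.1],[0,0,-0.6],1],[[0.69,-0.45,-0.1],[0,0,-0.6],1],[[0.69,-0.45,-0.1],[0,0,-0.6],1],[[0.69,-0.45,-0.1],[0,0,-0.6],1],[[0.69,-0.45,-0.1],[0,0,-0.6],1]]'
python3 -m pendant '[[[0.69,-0.45,-0.1],[0,0,-0.6],1],[[0.69,-0.45,-0.1],[0,0,-0.6],1],[[0.69,-0.45,-0.1],[0,0,-0.6],1],[[0.69,-0.45,-0.1],[0,0,-0.6],1],[[0.69,-0.45,-0.1],[0,0,-0.6],1],[[0.69,-0.45,-0.1],[0,0,-0.6],1],[[0.69,-0.45,-0.1],[0,0,-0.6],1],[[0.69,-0.45,-0.1],[0,0,-0.6],1],[[0.69,-0.45,-0.1],[0,0,-0.6],1],[[0.69,-0.45,-0.1],[0,0,-0.6],1]]'
python3 -c "
from h import *
o=bot.get_obs();print(o['joint_positions'].round(2),o['time'])
print('lid@86 top',onz('top',145.6,211.8,86.4),'scene',onz('scene',161.7,139.6,86.4))"
```

```text
time: 0.93
tool_pos: [354.7, 368.1, 213.3]
tcp_rot: [-3.141, 0.0, 2.134]
contact_force: [0.1, 0.3, 0.5]
grip_width: 91.8
finger_force: 0.0
time: 1.77
tool_pos: [561.7, 233.1, 183.1]
tcp_rot: [-3.141, 0.0, 1.414]
contact_force: [-0.1, 0.4, 0.9]
grip_width: 92.0
finger_force: 0.0
[ 0.27  0.54  1.37 -0.    1.23  0.42] 1.7667
lid@86 top [564.7502576  258.38695888  86.4       ] scene [573.16384242 268.84953501  86.4       ]
```

```bash
python3 -m pendant '[[[0.05,0.37,-0.13],[-0.87,0.13,0],1],[[0.05,0.37,-0.13],[-0.87,0.13,0],1],[[0.05,0.37,-0.13],[-0.87,0.13,0],1],[[0.05,0.37,-0.13],[-0.87,0.13,0],1],[[0.05,0.37,-0.13],[-0.87,0.13,0],1],[[0,-0.16,-0.29],[0,0,0],1],[[0,-0.16,-0.29],[0,0,0],1],[[0,-0.16,-0.29],[0,0,0],1],[[0,-0.16,-0.29],[0,0,0],1],[[0,-0.16,-0.29],[0,0,0],1]]'
python3 - <<'E'
from h import *
from scipy.spatial.transform import Rotation as Ro
o=bot.get_obs();print(Ro.from_euler('xyz',o['tcp_rot']).as_matrix().round(3),o['joint_positions'].round(2))
s=bot.capture("scene");t=bot.capture("top")
f=lambda im,u,v:cv2.resize(im[v:v+80,u:u+80],None,fx=5,fy=5,interpolation=cv2.INTER_CUBIC)
cv2.imwrite("pics/g1.png",np.hstack([f(t,120,170),f(s,130,110)]))
E
```

```text
time: 2.6
tool_pos: [568.8, 263.7, 121.1]
tcp_rot: [3.138, 0.526, 1.414]
contact_force: [-0.3, -0.7, 0.3]
grip_width: 92.0
finger_force: 0.0
[[ 0.135  0.988 -0.074]
 [ 0.854 -0.154 -0.497]
 [-0.503  0.003 -0.865]] [ 0.5   0.84  1.09 -0.41  1.55  0.74]
```

View pics/g1.png

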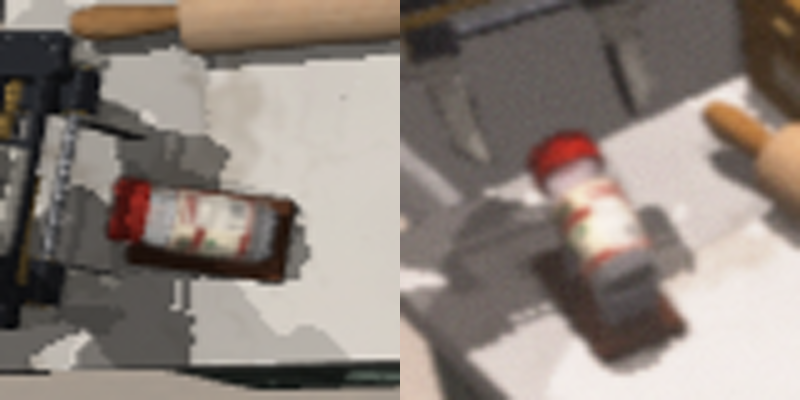

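The view shows the open fingers straddling the lid end, with their centre about 1 px far of the jar axis. I'll shift slightly in -x, go down the last part and close.

```bash
python3 -m pendant '[[[-0.04,-0.14,-0.25],[0,0,0],1],[[-0.04,-0.14,-0.25],[0,0,0],1],[[-0.04,-0.14,-0.25],[0,0,0],1],[[-0.04,-0.14,-0.25],[0,0,0],1],[[-0.04,-0.14,-0.25],[0,0,0],1],[[-0.04,-0.14,-0.25],[0,0,0],1],[[0,0,0],[0,0,0],-1],[[0,0,0],[0,0,0],-1],[[0,0,0],[0,0,0],-1],[[0,0,0],[0,0,0],-1]]'
python3 -m pendant '[[[0,0,0],[0,0,0],-1],[[0,0,0],[0,0,0],-1],[[0,0,0],[0,0,0],-1],[[0,0,0],[0,0,0],-1],[[0,0,0],[0,0,0],-1],[[0,0,0],[0,0,0],-1],[[0,0,0],[0,0,0],-1],[[0,0,0],[0,0,0],-1],[[0,0,0],[0,0,0],-1],[[0,0,0],[0,0,0],-1]]'
```

```text
time: 3.53
tool_pos: [561.6, 240.7, 76.2]
tcp_rot: [3.138, 0.527, 1.417]
contact_force: [0.2, -0.6, -0.1]
grip_width: 69.7
finger_force: 0.0
time: 4.37
tool_pos: [562.6, 240.2, 76.5]
tcp_rot: [3.135, 0.527, 1.416]
contact_force: [5.4, -1.3, 1.7]
grip_width: 43.6
finger_force: 29.8
```

```bash
python3 -m pendant '[[[0,0,0.6],[0,0,0],-1],[[0,0,0.6],[0,0,0],-1],[[0,0,0.6],[0,0,0],-1],[[0,0,0.6],[0,0,0],-1],[[-0.05,-0.3,0],[0.67,-0.1,0],-1],[[-0.05,-0.3,0],[0.67,-0.1,0],-1],[[-0.05,-0.3,0],[0.67,-0.1,0],-1],[[-0.05,-0.3,0],[0.67,-0.1,0],-1],[[-0.05,-0.3,0],[0.67,-0.1,0],-1],[[-0.05,-0.3,0],[0.67,-0.1,0],-1]]'
python3 -m pendant '[[[-0.1,-0.5,0],[0.67,-0.1,0],-1],[[-0.1,-0.5,0],[0.67,-0.1,0],-1],[[-0.1,-0.5,0],[0.67,-0.1,0],-1],[[-0.1,-0.5,0],[0.67,-0.1,0],-1],[[-0.1,-0.5,0],[0.67,-0.1,0],-1],[[-0.1,-0.5,0],[0.67,-0.1,0],-1],[[-0.1,-0.5,0],[0.67,-0.1,0],-1],[[-0.1,-0.5,0],[0.6,-0.1,0],-1],[[0,0,0],[0,0,0],-1],[[0,0,0],[0,0,0],-1]]'
python3 - <<'E'
from h import *
from scipy.spatial.transform import Rotation as Ro
o=bot.get_obs();print(Ro.from_euler('xyz',o['tcp_rot']).as_matrix().round(3),o['joint_positions'].round(2))
s=bot.capture("scene");t=bot.capture("top")
P=o['tool_pos'];u,v=proj("scene",P).astype(int)-50;a,b=proj("top",P).astype(int)-50
f=lambda im,u,v:cv2.resize(im[v:v+100,u:u+100],None,fx=4,fy=4,interpolation=cv2.INTER_CUBIC)
print(u,v,a,b)
cv2.imwrite("pics/g2.png",np.hstack([f(t,a,b),f(s,u,v)]))
E
```

```text
time: 5.2
tool_pos: [551.6, 186.3, 147.8]
tcp_rot: [-3.141, 0.036, 1.418]
contact_force: [0.5, -0.2, -1.6]
grip_width: 43.3
finger_force: 29.8
time: 6.03
tool_pos: [527.9, 65.1, 147.1]
tcp_rot: [-3.137, -0.602, 1.413]
contact_force: [-0.1, -0.0, -1.4]
grip_width: 44.1
finger_force: 29.8
[[ 0.13   0.988  0.085]
 [ 0.814 -0.155  0.56 ]
 [ 0.566 -0.004 -0.824]] [-0.35  0.49  1.75  0.66  1.13 -0.56]
133 110 149 168
```

View pics/g2.png

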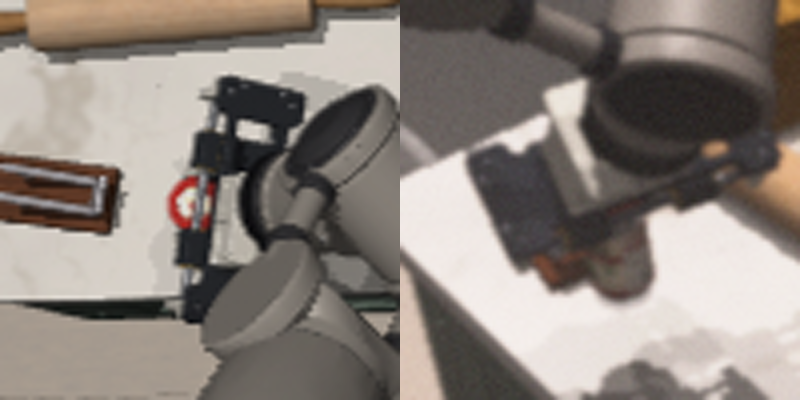

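The jar hangs upright, red lid at the jaws (lid at crop (190,205)), clear worktop below. Next I'll lower it.

```bash
python3 -m pendant '[[[0,0,-0.28],[0,0,0],-1],[[0,0,-0.28],[0,0,0],-1],[[0,0,-0.28],[0,0,0],-1],[[0,0,-0.28],[0,0,0],-1],[[0,0,-0.28],[0,0,0],-1],[[0,0,-0.28],[0,0,0],-1],[[0,0,-0.28],[0,0,0],-1],[[0,0,-0.1],[0,0,0],-1],[[0,0,0],[0,0,0],-1],[[0,0,0],[0,0,0],-1]]'
python3 -m pendant '[[[0,0,-0.04],[0,0,0],-1],[[0,0,-0.04],[0,0,0],-1],[[0,0,-0.04],[0,0,0],-1],[[0,0,-0.04],[0,0,0],-1],[[0,0,-0.04],[0,0,0],-1],[[0,0,-0.04],[0,0,0],-1],[[0,0,0],[0,0,0],-1],[[0,0,0],[0,0,0],-1],[[0,0,0],[0,0,0],-1],[[0,0,0],[0,0,0],-1]]'
```

```text
time: 6.97
tool_pos: [528.4, 66.3, 85.8]
tcp_rot: [-3.139, -0.602, 1.417]
contact_force: [-0.1, 0.4, -1.9]
grip_width: 43.7
finger_force: 29.8
time: 7.8
tool_pos: [528.3, 66.3, 78.8]
tcp_rot: [-3.14, -0.602, 1.418]
contact_force: [-0.2, -0.1, -1.1]
grip_width: 43.5
finger_force: 29.8
```

```bash
python3 -m pendant '[[[0,0,-0.03],[0,0,0],-1],[[0,0,-0.03],[0,0,0],-1],[[0,0,-0.03],[0,0,0],-1],[[0,0,-0.03],[0,0,0],-1],[[0,0,0],[0,0,0],-1],[[0,0,0],[0,0,0],-1],[[0,0,0],[0,0,0],-1],[[0,0,0],[0,0,0],-1],[[0,0,0],[0,0,0],-1],[[0,0,0],[0,0,0],-1]]'
```

```text
time: 8.63
tool_pos: [528.4, 66.4, 75.7]
tcp_rot: [-3.14, -0.603, 1.418]
contact_force: [-1.6, -1.1, 4.7]
grip_width: 43.6
finger_force: 29.8
```

```bash
python3 -m pendant '[[[0,0,-0.03],[0,0,0],-1],[[0,0,0],[0,0,0],-1],[[0,0,0],[0,0,0],-0.1],[[0,0,0],[0,0,0],0.1],[[0,0,0],[0,0,0],0.2],[[0,0,0],[0,0,0],0.4],[[0,0,0],[0,0,0],0.6],[[0,0,0],[0,0,0],1],[[0,0,0],[0,0,0],1],[[0,0,0],[0,0,0],1]]'
python3 -m pendant '[[[-0.06,-0.4,0.58],[0,0,0],1],[[-0.06,-0.4,0.58],[0,0,0],1],[[-0.06,-0.4,0.58],[0,0,0],1],[[-0.06,-0.4,0.58],[0,0,0],1],[[-0.06,-0.4,0.58],[0,0,0],1],[[0,0,0],[-0.99,0.15,0],1],[[0,0,0],[-0.99,0.15,0],1],[[0,0,0],[-0.99,0.15,0],1],[[0,0,0],[-0.99,0.15,0],1],[[0,0,0],[-0.99,0.15,0],1]]'
python3 - <<'E'
from h import *
from scipy.spatial.transform import Rotation as Ro
o=bot.get_obs();print(Ro.from_euler('xyz',o['tcp_rot']).as_matrix().round(3),o['joint_positions'].round(2))
s=bot.capture("scene");t=bot.capture("top")
cv2.imwrite("pics/s3.png",s);cv2.imwrite("pics/t3.png",t)
P=[528,66,50]
u,v=proj("scene",P).astype(int)-40;a,b=proj("top",P).astype(int)-40
f=lambda im,u,v:cv2.resize(im[v:v+80,u:u+80],None,fx=5,fy=5,interpolation=cv2.INTER_CUBIC)
cv2.imwrite("pics/g3.png",np.hstack([f(t,a,b),f(s,u,v)]));print(u,v,a,b)
lt=blob(t,(a,b,80,80),(165,10),120,50,255);e=cv2.minAreaRect(lt[1].astype(np.float32));print(lt[0],e,onz("top",*e[0],106))
E
```

```text
time: 9.47
tool_pos: [528.2, 66.4, 74.1]
tcp_rot: [-3.14, -0.602, 1.417]
contact_force: [0.2, -0.5, -0.2]
grip_width: 84.1
finger_force: 0.0
time: 10.3
tool_pos: [519.9, 5.9, 162.4]
tcp_rot: [3.138, 0.004, 1.417]
contact_force: [-0.8, -1.0, -1.2]
grip_width: 91.9
finger_force: 0.0
[[ 0.153  0.988  0.003]
 [ 0.988 -0.153 -0.005]
 [-0.004  0.004 -1.   ]] [-0.13  0.41  1.66 -0.    1.07  0.02]
147 146 163 182
[166.35680751 216.09330986] ((166.375, 216.25), (3.75, 7.5), 90.0) [544.98125722 181.91308332 106.        ]
```

View pics/g3.png

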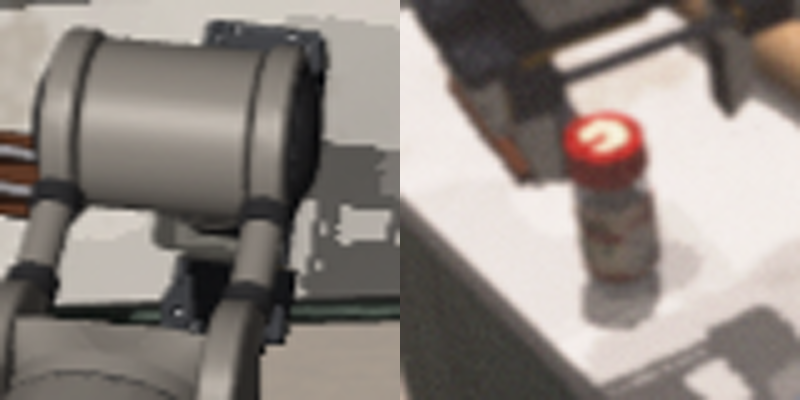

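Run:
```python
from h import *
s=cv2.imread("pics/s3.png")
b=blob(s,(172,160,30,30),(165,12),90,40,255); c=b[1];print(b[0],b[2],c.min(0),c.max(0))
mid=(c.min(0)+c.max(0))/2
print(onz("scene",*mid,95.5),onz("scene",*b[0],95.5),onz("scene",187.6,173,106))
for P in([528,65,95.5],[528,65,106],[528,65,85],[528,65,0]):print(P,proj("scene",P))
```

```text
[186.9984414  176.17549875] 175.4375 [178.625 168.125] [195.125 183.375]
[528.0262958   61.14314661  95.5       ] [527.24781191  59.39581024  95.5       ] [530.17592447  58.61956904 106.        ]
[528, 65, 95.5] [186.08526381 175.08175636]
[528, 65, 106] [185.64617869 172.22309842]
[528, 65, 85] [186.51875615 177.90400254]
[528, 65, 0] [189.83467524 199.49225036]
```

```bash
python3 -m pendant '[[[0.03,0.19,0],[0,0,-1],1],[[0.03,0.19,0],[0,0,-1],1],[[0.03,0.19,0],[0,0,-1],1],[[0.03,0.19,0],[0,0,-1],1],[[0.03,0.19,0],[0,0,-1],1],[[0.03,0.19,0],[0,0,-1],1],[[0.03,0.19,0],[0,0,-1],1],[[0.03,0.19,0],[0,0,-1],1],[[0.03,0.19,0],[0,0,-1],1],[[0.03,0.19,0],[0,0,-1],1]]'
python3 -m pendant '[[[0,0,0],[0,0,-1],1],[[0,0,0],[0,0,-1],1],[[0,0,0],[0,0,-1],1],[[0,0,0],[0,0,-0.1],1],[[0,0,-0.45],[0,0,0],1],[[0,0,-0.45],[0,0,0],1],[[0,0,-0.45],[0,0,0],1],[[0,0,-0.45],[0,0,0],1],[[0,0,-0.45],[0,0,0],1],[[0,0,0],[0,0,0],1]]'
```

```text
time: 11.23
tool_pos: [528.0, 63.1, 160.7]
tcp_rot: [-3.138, -0.0, 0.211]
contact_force: [0.6, -0.8, 0.1]
grip_width: 91.8
finger_force: 0.0
time: 12.07
tool_pos: [526.5, 62.9, 91.1]
tcp_rot: [-3.14, 0.005, -0.152]
contact_force: [-1.5, 0.2, 0.6]
grip_width: 92.1
finger_force: 0.0
```

```bash
python3 -m pendant '[[[0.05,0,0.1],[0,0,0],1],[[0,0,0],[0,0,0],-0.05],[[0,0,0],[0,0,0],-0.05],[[0,0,0],[0,0,0],-0.05],[[0,0,0],[0,0,0],-0.05],[[0,0,0],[0,0,0],-0.2],[[0,0,0],[0,0,0],-0.5],[[0,0,0],[0,0,0],-1],[[0,0,0],[0,0,0],-1],[[0,0,0],[0,0,0],-1]]'
python3 -m pendant '[[[0,0,0],[0,0,0],-1],[[0,0,0],[0,0,0],-1],[[0,0,0.4],[0,0,0],-1],[[0,0,0.8],[0,0,0],-1],[[0,0,1],[0,0,0],-1],[[0,0,1],[0,0,0],-1],[[0,0,1],[0,0,0],-1],[[0,0,1],[0,0,0],-1],[[0,0,0.5],[0,0,0],-1],[[0,0,0],[0,0,0],-1]]'
```

```text
time: 12.9
tool_pos: [529.8, 63.4, 96.8]
tcp_rot: [-3.141, -0.001, -0.154]
contact_force: [0.1, 0.4, 0.3]
grip_width: 43.9
finger_force: 30.0
time: 13.73
tool_pos: [531.3, 63.3, 271.4]
tcp_rot: [-3.14, -0.008, -0.154]
contact_force: [-0.7, 0.6, 0.2]
grip_width: 43.9
finger_force: 30.0
```

Run:
```python
from h import *
s=bot.capture("scene"); t=bot.capture("top"); o=bot.get_obs(); print(o['tool_pos'])
cv2.imwrite("pics/s4.png",s);cv2.imwrite("pics/t4.png",t)
for im,n,box,seed in((t,"top",(300,195,50,50),(324,216)),(s,"scene",(265,225,50,50),(289,246))):
  u,v,w,h=box;k=6
  g=cv2.resize(cv2.cvtColor(im[v:v+h,u:u+w],cv2.COLOR_BGR2GRAY),None,fx=k,fy=k,interpolation=cv2.INTER_CUBIC)
  for th in(150,165,180):
    m=(g<th).astype(np.uint8);l=cv2.connectedComponents(m,connectivity=4)[1]
    i=l[(seed[1]-v)*k,(seed[0]-u)*k]; cn=max(cv2.findContours((l==i).astype(np.uint8),0,1)[0],key=len)
    e=cv2.fitEllipse(cv2.convexHull(cn)); c=(np.array(e[0])+.5)/k-.5+[u,v]
    print(n,th,c.round(2),np.round(np.array(e[1])/k,1),onz(n,*c,167).round(1))
```

```text
[529.4778577   63.31366804 267.07486173]
top 150 [311.02 216.94] [ 45.3 141.3] [ 522.6 -296.5  167. ]
top 165 [324.66 247.41] [50.5 76.7] [ 425.3 -334.8  167. ]
top 180 [324.71 248.19] [50.6 78.7] [ 422.8 -334.8  167. ]
scene 150 [289.55 245.77] [20.  26.1] [ 520.6 -345.3  167. ]
scene 165 [289.55 245.73] [20.5 26.6] [ 520.6 -345.2  167. ]
scene 180 [289.55 245.71] [21. 27.] [ 520.7 -345.2  167. ]
```

```bash
python3 -m pendant '[[[0,-0.3,0.5],[0,0,0],-1],[[0,-0.7,0.4],[0,0,0],-1],[[0,-0.7,0.1],[0,0,0],-1],[[0,-0.7,0],[0,0,0],-1],[[0,-0.7,0],[0,0,0],-1],[[-0.03,-0.7,0],[0,0,0],-1],[[-0.03,-0.7,0],[0,0,0],-1],[[-0.03,-0.7,0],[0,0,0],-1],[[-0.03,-0.7,0],[0,0,0],-1],[[-0.03,-0.7,0],[0,0,0],-1]]'
python3 -m pendant '[[[-0.03,-0.7,0],[0,0,0],-1],[[-0.03,-0.7,0],[0,0,0],-1],[[-0.03,-0.7,0],[0,0,0],-1],[[-0.03,-0.7,0],[0,0,0],-1],[[0,-0.7,0],[0,0,0],-1],[[0,-0.7,0],[0,0,0],-1],[[0,-0.7,0],[0,0,0],-1],[[0,-0.7,0],[0,0,0],-1],[[0,-0.5,0],[0,0,0],-1],[[0,-0.2,0],[0,0,0],-1]]'
```

```text
time: 14.67
tool_pos: [524.4, -135.4, 295.1]
tcp_rot: [-3.14, 0.003, -0.154]
contact_force: [-0.0, -0.1, -1.0]
grip_width: 43.7
finger_force: 30.0
time: 15.5
tool_pos: [521.0, -325.4, 295.2]
tcp_rot: [-3.14, 0.002, -0.156]
contact_force: [-0.9, -0.1, -1.7]
grip_width: 43.8
finger_force: 30.0
```

```bash
python3 -m pendant '[[[0,-0.3,0],[0,0,0],-1],[[0,-0.3,0],[0,0,0],-1],[[0,0,-0.25],[0,0,0],-1],[[0,0,-0.25],[0,0,0],-1],[[0,0,-0.2],[0,0,0],-1],[[0,0,0],[0,0,0],-1],[[0,0,0],[0,0,0],-1],[[0,0,0],[0,0,0],-1],[[0,0,0],[0,0,0],-1],[[0,0,0],[0,0,0],-1]]'
python3 - <<'E'
from h import *
s=bot.capture("scene");t=bot.capture("top");o=bot.get_obs();print(o['tool_pos'],o['joint_positions'].round(2))
cv2.imwrite("pics/s5.png",s);cv2.imwrite("pics/t5.png",t)
f=lambda im,u,v:cv2.resize(im[v:v+70,u:u+70],None,fx=5.7,fy=5.7,interpolation=cv2.INTER_CUBIC)
cv2.imwrite("pics/g5.png",np.hstack([f(t,290,180),f(s,255,210)]))
E
```

```text
time: 16.33
tool_pos: [521.9, -341.6, 277.2]
tcp_rot: [3.141, -0.002, -0.154]
contact_force: [-0.4, -0.3, -0.6]
grip_width: 43.8
finger_force: 30.0
[ 521.78888543 -341.67736352  277.06439852] [-0.7   0.51  1.17  0.    1.46  1.02]
```

View pics/g5.png

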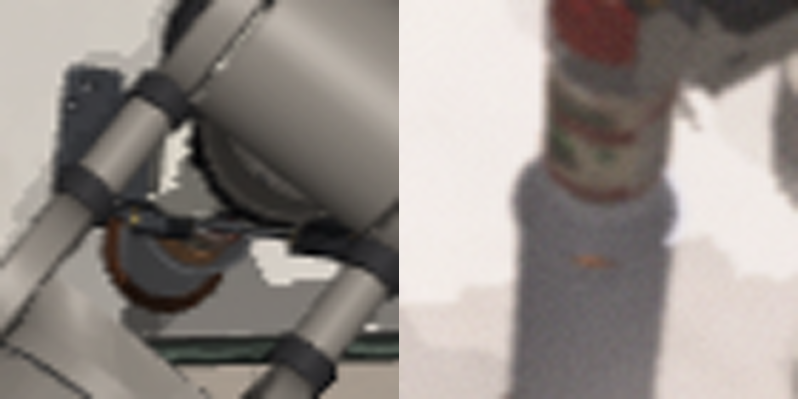

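The scene view shows the jar just above the rim (rim centre at crop (597,203), jar axis about x=607). It sits about 3 mm to the right, so I'll nudge it left and lower it carefully.

```bash
python3 -m pendant '[[[-0.06,0.04,-0.1],[0,0,0],-1],[[0,0,-0.15],[0,0,0],-1],[[0,0,-0.15],[0,0,0],-1],[[0,0,-0.1],[0,0,0],-1],[[0,0,-0.1],[0,0,0],-1],[[0,0,-0.1],[0,0,0],-1],[[0,0,-0.1],[0,0,0],-1],[[0,0,0],[0,0,0],-1],[[0,0,0],[0,0,0],-1],[[0,0,0],[0,0,0],-1]]'
```

```text
time: 17.27
tool_pos: [520.0, -340.5, 252.9]
tcp_rot: [-3.142, -0.001, -0.154]
contact_force: [0.7, -1.2, -1.6]
grip_width: 44.0
finger_force: 30.0
```

```bash
python3 -m pendant '[[[0,0,-0.1],[0,0,0],-1],[[0,0,-0.1],[0,0,0],-1],[[0,0,-0.1],[0,0,0],-1],[[0,0,-0.1],[0,0,0],-1],[[0,0,-0.1],[0,0,0],-1],[[0,0,0],[0,0,0],-1],[[0,0,0],[0,0,0],-1],[[0,0,0],[0,0,0],-1],[[0,0,0],[0,0,0],-1],[[0,0,0],[0,0,0],-1]]'
```

```text
time: 18.1
tool_pos: [520.0, -340.5, 237.9]
tcp_rot: [-3.142, -0.002, -0.154]
contact_force: [-0.0, -0.1, -2.4]
grip_width: 43.6
finger_force: 30.0
```

```bash
python3 -m pendant '[[[0,0,-0.1],[0,0,0],-1],[[0,0,-0.1],[0,0,0],-1],[[0,0,-0.1],[0,0,0],-1],[[0,0,-0.1],[0,0,0],-1],[[0,0,0],[0,0,0],-1],[[0,0,0],[0,0,0],-1],[[0,0,0],[0,0,0],-1],[[0,0,0],[0,0,0],-1],[[0,0,0],[0,0,0],-1],[[0,0,0],[0,0,0],-1]]'
```

```text
time: 18.93
tool_pos: [519.9, -340.5, 225.9]
tcp_rot: [-3.142, -0.001, -0.154]
contact_force: [0.6, 0.1, -0.9]
grip_width: 44.2
finger_force: 30.0
```

```bash
python3 -m pendant '[[[0,0,-0.04],[0,0,0],-1],[[0,0,-0.04],[0,0,0],-1],[[0,0,-0.03],[0,0,0],-1],[[0,0,0],[0,0,0],-1],[[0,0,0],[0,0,0],-1],[[0,0,0],[0,0,0],-1],[[0,0,0],[0,0,0],-1],[[0,0,0],[0,0,0],-1],[[0,0,0],[0,0,0],-1],[[0,0,0],[0,0,0],-1]]'
```

```text
time: 19.77
tool_pos: [519.9, -340.5, 222.5]
tcp_rot: [-3.141, -0.001, -0.154]
contact_force: [-0.3, 0.6, -1.3]
grip_width: 44.1
finger_force: 30.0
```

```bash
python3 -m pendant '[[[0,0,-0.04],[0,0,0],-1],[[0,0,-0.04],[0,0,0],-1],[[0,0,-0.03],[0,0,0],-1],[[0,0,0],[0,0,0],-1],[[0,0,0],[0,0,0],-1],[[0,0,0],[0,0,0],-1],[[0,0,0],[0,0,0],-1],[[0,0,0],[0,0,0],-1],[[0,0,0],[0,0,0],-1],[[0,0,0],[0,0,0],-1]]'
```

```text
time: 20.6
tool_pos: [519.9, -340.5, 219.2]
tcp_rot: [-3.141, -0.001, -0.154]
contact_force: [-0.1, -0.0, -1.3]
grip_width: 43.8
finger_force: 30.0
```

```bash
python3 -m pendant '[[[0,0,-0.04],[0,0,0],-1],[[0,0,0],[0,0,0],-1],[[0,0,-0.03],[0,0,0],-1],[[0,0,0],[0,0,0],-1],[[0,0,0],[0,0,0],-1],[[0,0,0],[0,0,0],-1],[[0,0,0],[0,0,0],-1],[[0,0,0],[0,0,0],-1],[[0,0,0],[0,0,0],-1],[[0,0,0],[0,0,0],-1]]'
```

```text
time: 21.43
tool_pos: [519.9, -340.5, 217.1]
tcp_rot: [-3.141, -0.001, -0.154]
contact_force: [-0.3, 0.4, -1.5]
grip_width: 44.0
finger_force: 30.0
```

```bash
python3 -m pendant '[[[0,0,-0.04],[0,0,0],-1],[[0,0,-0.04],[0,0,0],-1],[[0,0,0],[0,0,0],-1],[[0,0,0],[0,0,0],-1],[[0,0,0],[0,0,0],-1],[[0,0,0],[0,0,0],-1],[[0,0,0],[0,0,0],-1],[[0,0,0],[0,0,0],-1],[[0,0,0],[0,0,0],-1],[[0,0,0],[0,0,0],-1]]'
python3 - <<'E'
from h import *
s=bot.capture("scene");o=bot.get_obs();print(o['contact_force'])
f=lambda im,u,v:cv2.resize(im[v:v+90,u:u+90],None,fx=6,fy=6,interpolation=cv2.INTER_CUBIC)
cv2.imwrite("pics/g6.png",f(s,245,200))
for z in(210,231,167):print(z,proj("scene",[520,-341,z]))
E
```

```text
time: 22.27
tool_pos: [519.9, -340.5, 214.7]
tcp_rot: [-3.141, -0.001, -0.154]
contact_force: [0.9, -0.1, -1.2]
grip_width: 43.6
finger_force: 30.0
[-0.34500689  0.70855453 -1.55666174]
210 [289.13598222 231.25172777]
231 [289.76306948 224.31530544]
167 [287.91845711 244.71918092]
```

View pics/g6.png

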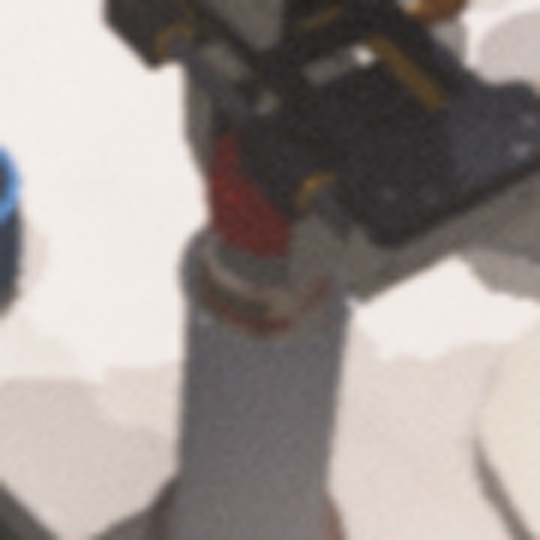

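The jar is in the tube, lid about 8 mm lower than it would be on a slider at zero and still free, so the slider evidently starts lower. I'll continue gently.

```bash
python3 -m pendant '[[[0,0,-0.03],[0,0,0],-1],[[0,0,-0.03],[0,0,0],-1],[[0,0,-0.03],[0,0,0],-1],[[0,0,-0.03],[0,0,0],-1],[[0,0,-0.03],[0,0,0],-1],[[0,0,-0.03],[0,0,0],-1],[[0,0,-0.03],[0,0,0],-1],[[0,0,-0.03],[0,0,0],-1],[[0,0,0],[0,0,0],-1],[[0,0,0],[0,0,0],-1]]'
```

```text
time: 23.15
tool_pos: [519.9, -340.5, 207.4]
tcp_rot: [-3.141, -0.001, -0.154]
contact_force: [0.7, 0.1, -1.2]
grip_width: 43.7
finger_force: 30.0
```

```bash
python3 - <<'E'
from h import *
t=cv2.imread("pics/top0.png")
b=blob(t,(312,205,28,24),(3,20),90,120,255); c=b[1]; print(b[0],b[2],c.min(0),c.max(0))
for z in(167,125,105,85,20,0):print(z,proj("top",[519.5,-342,z]).round(1))
E
python3 -m pendant '[[[0,0,-0.04],[0,0,0],-1],[[0,0,-0.04],[0,0,0],-1],[[0,0,-0.04],[0,0,0],-1],[[0,0,-0.04],[0,0,0],-1],[[0,0,-0.04],[0,0,0],-1],[[0,0,0],[0,0,0],-1],[[0,0,0],[0,0,0],-1],[[0,0,0],[0,0,0],-1],[[0,0,0],[0,0,0],-1],[[0,0,0],[0,0,0],-1]]'
```

```text
[323.53019744 220.05095819] 107.625 [317.375 214.375] [329.375 225.875]
167 [325.3 217.5]
125 [323.6 219.1]
105 [322.8 219.8]
85 [322.1 220.5]
20 [319.7 222.6]
0 [319.  223.2]
time: 23.98
tool_pos: [519.9, -340.5, 201.4]
tcp_rot: [-3.141, -0.001, -0.154]
contact_force: [0.7, -0.5, -0.9]
grip_width: 43.9
finger_force: 30.0
```

```bash
python3 -m pendant '[[[0,0,-0.04],[0,0,0],-1],[[0,0,-0.04],[0,0,0],-1],[[0,0,-0.04],[0,0,0],-1],[[0,0,-0.04],[0,0,0],-1],[[0,0,-0.04],[0,0,0],-1],[[0,0,0],[0,0,0],-1],[[0,0,0],[0,0,0],-1],[[0,0,0],[0,0,0],-1],[[0,0,0],[0,0,0],-1],[[0,0,0],[0,0,0],-1]]'
python3 - <<'E'
from h import *
s=bot.capture("scene");o=bot.get_obs();print(o['contact_force'],o['tool_pos'])
f=lambda im,u,v:cv2.resize(im[v:v+60,u:u+60],None,fx=8,fy=8,interpolation=cv2.INTER_CUBIC)
cv2.imwrite("pics/g7.png",f(s,255,215))
E
```

```text
time: 24.82
tool_pos: [520.2, -340.6, 196.6]
tcp_rot: [3.141, -0.003, -0.154]
contact_force: [-0.5, 1.3, 4.8]
grip_width: 44.0
finger_force: 30.0
[-1.1524556   0.695163    5.16400697] [ 520.19896921 -340.60281074  196.62797521]
```

View pics/g7.png

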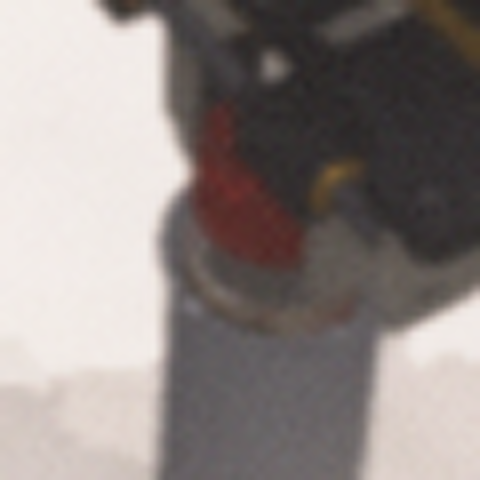

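The jar is seated with contact at 5 N and the lid just above the rim. I'll release it, rise and go over to the holder.

```bash
python3 -m pendant '[[[0,0,0],[0,0,0],-0.1],[[0,0,0],[0,0,0],0.1],[[0,0,0],[0,0,0],0.3],[[0,0,0],[0,0,0],0.6],[[0,0,0],[0,0,0],0.6],[[0,0,0],[0,0,0],0.6],[[0,0,0],[0,0,0],0.6],[[0,0,0],[0,0,0],0.6],[[0,0,0],[0,0,0],0.6],[[0,0,0.3],[0,0,0],0.6]]'
python3 -m pendant '[[[0,0,1],[0,0,0],0.6],[[0,0,1],[0,0,0],0.6],[[0,0,1],[0,0,0],0.6],[[0,0.9,0.3],[0,0,0],0.6],[[0,0.9,0],[0,0,0],0.6],[[0,0.9,0],[0,0,0],0.6],[[0,0.9,0],[0,0,0],0.6],[[0,0.9,0],[0,0,0],0.6],[[0,0.9,0],[0,0,0],0.6],[[0,0.9,0],[0,0,0],0.6]]'
python3 - <<'E'
from h import *
s=bot.capture("scene");t=bot.capture("top");o=bot.get_obs();print(o['tool_pos'])
cv2.imwrite("pics/s8.png",s);cv2.imwrite("pics/t8.png",t)
f=lambda im,u,v:cv2.resize(im[v:v+70,u:u+100],None,fx=4,fy=4,interpolation=cv2.INTER_CUBIC)
cv2.imwrite("pics/g8.png",np.hstack([f(t,245,185),f(s,215,200)]))
s0=cv2.imread("pics/scene0.png")
b=blob(s0,(225,205,25,24),(0,25),80,40,255);c=b[1];top=c[c[:,1]<c[:,1].min()+8]
x=(top[:,0].min()+top[:,0].max())/2;print(c.min(0),x)
for P in([522,-151,113],[522,-151,58],[522,-151,52]):print(P,proj("scene",P).round(1),proj("top",P).round(1))
print(onz("scene",x,c[:,1].min()+3.2,113))
E
```

```text
time: 25.7
tool_pos: [519.2, -339.9, 202.9]
tcp_rot: [-3.139, 0.002, -0.154]
contact_force: [-0.1, 0.7, -1.2]
grip_width: 73.1
finger_force: 0.0
time: 26.53
tool_pos: [519.7, -150.2, 304.3]
tcp_rot: [3.142, -0.002, -0.154]
contact_force: [0.2, 0.2, 0.6]
grip_width: 73.2
finger_force: 0.0
[ 519.89384903 -148.03591664  304.75425813]
[231.375 209.875] 235.875
[522, -151, 113] [232.8 213.4] [265.5 220.3]
[522, -151, 58] [233.6 228.3] [265.7 222.1]
[522, -151, 52] [233.7 229.8] [265.7 222.3]
[ 528.33830588 -155.07719984  113.        ]
```

View pics/g8.png

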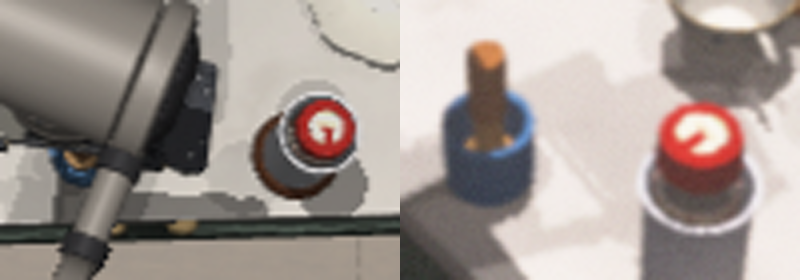

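Run:
```python
from h import *
print(onz("scene",237,211.8,113),onz("scene",237,230.5,52), tri((265.2,220.8),(237,211.8)), tri((265.8,222),(237,230.5)))
t=cv2.imread("pics/top0.png"); g=cv2.resize(t[207:237,250:282],None,fx=12,fy=12,interpolation=cv2.INTER_CUBIC)
cv2.imwrite("pics/g9.png",g)
```

```text
[ 533.22347347 -153.53896708  113.        ] [ 526.87580146 -158.39975802   52.        ] (array([ 525.3, -153.3,  116.5]), 12.9) (array([ 526.5, -153.3,   47. ]), 6.9)
```

View pics/g9.png

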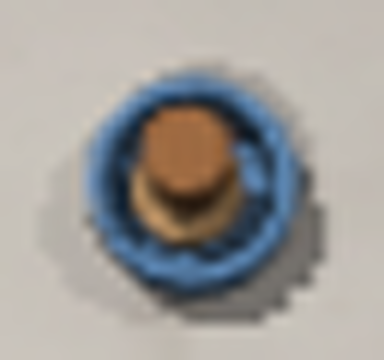

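Top view: pusher top disc at (265.5,219.2), foot at (265.5,223.5), holder rim at (266,222). The pusher leans slightly in +x, so I'll grasp near (526.5,-151.5).

```bash
python3 -m pendant '[[[0.22,-0.12,-0.3],[0,0,0],0.6],[[0,0,-0.9],[0,0,0],0.6],[[0,0,-0.9],[0,0,0],0.6],[[0,0,-0.9],[0,0,0],0.6],[[0,0,-0.9],[0,0,0],0.6],[[0,0,-0.9],[0,0,0],0.6],[[0,0,-0.9],[0,0,0],0.6],[[0,0,-0.7],[0,0,0],0.6],[[0,0,-0.3],[0,0,0],0.6],[[0,0,-0.2],[0,0,0],0.6]]'
python3 -m pendant '[[[0,0,0],[0,0,0],0],[[0,0,0],[0,0,0],0],[[0,0,0],[0,0,0],-0.3],[[0,0,0],[0,0,0],-0.3],[[0,0,0],[0,0,0],-0.6],[[0,0,0],[0,0,0],-1],[[0,0,0],[0,0,0],-1],[[0,0,0],[0,0,0],-1],[[0,0,0],[0,0,0],-1],[[0,0,0],[0,0,0],-1]]'
```

```text
time: 27.47
tool_pos: [526.1, -156.0, 94.7]
tcp_rot: [-3.141, 0.001, -0.155]
contact_force: [0.2, -0.2, 1.2]
grip_width: 73.6
finger_force: 0.0
time: 28.3
tool_pos: [526.7, -155.1, 96.7]
tcp_rot: [-3.142, -0.002, -0.154]
contact_force: [0.0, 1.7, 2.8]
grip_width: 25.6
finger_force: 30.0
```

```bash
python3 -m pendant '[[[0,0,0.5],[0,0,0],-1],[[0,0,1],[0,0,0],-1],[[0,0,1],[0,0,0],-1],[[0,0,1],[0,0,0],-1],[[0,0,1],[0,0,0],-1],[[0,0,1],[0,0,0],-1],[[0,0,1],[0,0,0],-1],[[0,0,1],[0,0,0],-1],[[-0.04,-0.5,0],[0,0,0],-1],[[-0.04,-0.9,0],[0,0,0],-1]]'
python3 -m pendant '[[[-0.04,-0.9,0],[0,0,0],-1],[[-0.04,-0.9,0],[0,0,0],-1],[[-0.04,-0.9,0],[0,0,0],-1],[[-0.04,-0.9,0],[0,0,0],-1],[[0,-0.9,0],[0,0,0],-1],[[0,-0.3,0],[0,0,0],-1],[[0,0,-0.2],[0,0,0],-1],[[0,0,0],[0,0,0],-1],[[0,0,0],[0,0,0],-1],[[0,0,0],[0,0,0],-1]]'
python3 - <<'E'
from h import *
s=bot.capture("scene");t=bot.capture("top");o=bot.get_obs();print(o['tool_pos'])
f=lambda im,u,v:cv2.resize(im[v:v+90,u:u+90],None,fx=4.4,fy=4.4,interpolation=cv2.INTER_CUBIC)
cv2.imwrite("pics/g10.png",np.hstack([f(t,285,165),f(s,245,180)]))
for P in([519.5,-341,206],[519.5,-341,220],[519.5,-341,234],[519.5,-341,260]):print(P,((proj("scene",P)-[245,180])*4.4+[396,0]).round(1))
E
```

```text
time: 29.13
tool_pos: [524.8, -195.7, 323.9]
tcp_rot: [3.141, -0.005, -0.15]
contact_force: [1.0, -1.3, -1.3]
grip_width: 25.5
finger_force: 30.0
time: 29.97
tool_pos: [519.5, -339.6, 315.6]
tcp_rot: [-3.141, -0.001, -0.152]
contact_force: [-0.2, -0.3, -1.2]
grip_width: 25.2
finger_force: 30.0
[ 519.62686134 -339.92413518  315.93335756]
[519.5, -341, 206] [588.9 231.7]
[519.5, -341, 220] [590.7 211.6]
[519.5, -341, 234] [592.6 191.1]
[519.5, -341, 260] [596.1 151.5]
```

View pics/g10.png

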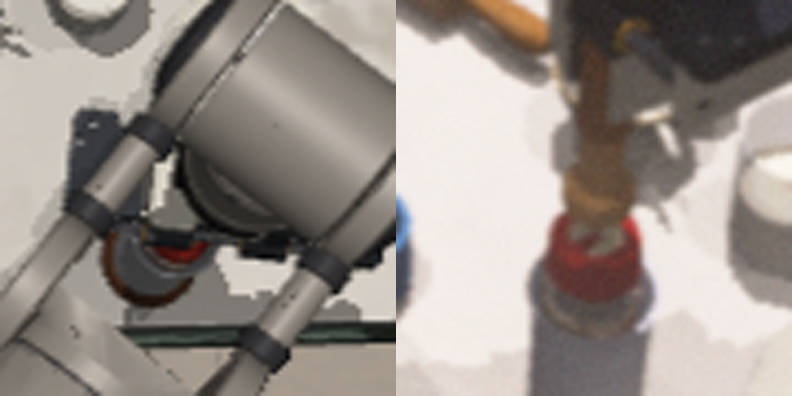

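The foot sits over the lid centre in the scene view (foot x≈600, lid x≈594 in the crop, under 2 mm off). Next I'll press down.

```bash
python3 -m pendant '[[[0,0,-0.2],[0,0,0],-1],[[0,0,-0.2],[0,0,0],-1],[[0,0,-0.15],[0,0,0],-1],[[0,0,-0.1],[0,0,0],-1],[[0,0,-0.1],[0,0,0],-1],[[0,0,-0.1],[0,0,0],-1],[[0,0,-0.1],[0,0,0],-1],[[0,0,-0.1],[0,0,0],-1],[[0,0,-0.1],[0,0,0],-1],[[0,0,-0.1],[0,0,0],-1]]'
```

```text
time: 30.9
tool_pos: [519.5, -341.2, 279.1]
tcp_rot: [3.141, -0.003, -0.154]
contact_force: [-1.2, 2.5, 5.7]
grip_width: 25.8
finger_force: 30.0
```

```bash
python3 -m pendant '[[[0,0,-0.15],[0,0,0],-1],[[0,0,-0.15],[0,0,0],-1],[[0,0,-0.15],[0,0,0],-1],[[0,0,-0.15],[0,0,0],-1],[[0,0,-0.15],[0,0,0],-1],[[0,0,-0.15],[0,0,0],-1],[[0,0,-0.15],[0,0,0],-1],[[0,0,-0.15],[0,0,0],-1],[[0,0,-0.15],[0,0,0],-1],[[0,0,-0.15],[0,0,0],-1]]'
python3 -m pendant '[[[0,0,-0.1],[0,0,0],-1],[[0,0,-0.1],[0,0,0],-1],[[0,0,-0.1],[0,0,0],-1],[[0,0,-0.1],[0,0,0],-1],[[0,0,-0.05],[0,0,0],-1],[[0,0,-0.05],[0,0,0],-1],[[0,0,0],[0,0,0],-1],[[0,0,0],[0,0,0],-1],[[0,0,0],[0,0,0],-1],[[0,0,0],[0,0,0],-1]]'
```

```text
time: 31.73
tool_pos: [519.6, -341.2, 234.1]
tcp_rot: [3.141, -0.003, -0.154]
contact_force: [-1.2, 1.2, 5.7]
grip_width: 25.4
finger_force: 30.0
time: 32.57
tool_pos: [519.5, -341.2, 218.6]
tcp_rot: [3.141, -0.002, -0.154]
contact_force: [-0.9, 0.0, 4.8]
grip_width: 24.9
finger_force: 30.0
```

```bash
python3 -m pendant '[[[0,0,-0.06],[0,0,0],-1],[[0,0,-0.06],[0,0,0],-1],[[0,0,-0.04],[0,0,0],-1],[[0,0,-0.04],[0,0,0],-1],[[0,0,-0.04],[0,0,0],-1],[[0,0,0],[0,0,0],-1],[[0,0,0],[0,0,0],-1],[[0,0,0],[0,0,0],-1],[[0,0,0],[0,0,0],-1],[[0,0,0],[0,0,0],-1]]'
```

```text
time: 33.4
tool_pos: [520.4, -341.7, 214.6]
tcp_rot: [3.139, -0.007, -0.154]
contact_force: [-2.1, 2.4, 19.3]
grip_width: 25.7
finger_force: 30.0
```

The arm stopped at z = 214.6 mm with 19 N, which matches the expected home height of 214.7 mm. I'll release and retreat.

```bash
python3 -m pendant '[[[0,0,0.06],[0,0,0],-1],[[0,0,0],[0,0,0],-1],[[0,0,0],[0,0,0],-0.3],[[0,0,0],[0,0,0],-0.1],[[0,0,0],[0,0,0],0.1],[[0,0,0],[0,0,0],0.3],[[0,0,0],[0,0,0],0.6],[[0,0,0],[0,0,0],0.6],[[0,0,0],[0,0,0],0.6],[[0,0,0],[0,0,0],0.6]]'
python3 -m pendant '[[[0,0,0.3],[0,0,0],0.6],[[0,0,0.8],[0,0,0],0.6],[[0,0,1],[0,0,0],0.6],[[0,0,1],[0,0,0],0.6],[[0,0.9,0],[0,0,0],0.6],[[0,0.9,0],[0,0,0],0.6],[[0,0.9,0],[0,0,0],0.6],[[0,0.9,0],[0,0,0],0.6],[[0,0.9,0],[0,0,0],0.6],[[0,0,0],[0,0,0],0.6]]'
python3 - <<'E'
from h import *
s=bot.capture("scene");t=bot.capture("top")
f=lambda im,u,v:cv2.resize(im[v:v+90,u:u+90],None,fx=4.4,fy=4.4,interpolation=cv2.INTER_CUBIC)
cv2.imwrite("pics/g11.png",np.hstack([f(t,285,165),f(s,245,180)]))
b=blob(s,(270,215,40,40),(3,22),90,40,255);print(b[0],b[2],b[1].min(0),b[1].max(0))
for z in(231,167):print(z,proj("scene",[519.5,-341,z]),proj("top",[519.5,-341,z]))
E
```

```text
time: 34.23
tool_pos: [519.3, -341.1, 212.4]
tcp_rot: [-3.141, -0.001, -0.154]
contact_force: [0.6, -0.3, 0.4]
grip_width: 71.4
finger_force: 0.0
time: 35.07
tool_pos: [519.3, -201.8, 307.0]
tcp_rot: [-3.14, -0.002, -0.15]
contact_force: [0.5, -0.3, 0.6]
grip_width: 73.3
finger_force: 0.0
[289.62361244 237.90160287] 326.5625 [280.625 220.375] [296.875 254.375]
231 [289.58744586 224.43789953] [327.86744892 214.97596765]
167 [287.75138802 244.84145304] [325.03270489 217.53755515]
```

```bash
python3 -c "
from plant import bot
print(bot.close_job())"
```

```text
the job is handed in; nothing more can be done
None
```

The job is handed in with no verdict returned: the jar is pressed home in the tube (the push stopped at the expected home height with 19 N), the pusher was left standing on its lid, the arm met no unexpected contact forces (the bystanders were not re-measured), and I viewed 12 pictures, two over the limit of 10.

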